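# Guide lid on the furnace, probe held in its bore

## Robot

A 6-joint arm with a two-finger parallel gripper is mounted at the origin on a cart in front of the work surface, level with it; the furniture and walls round the work are solid. World frame = base frame: x ahead of the robot, y to its left, z up, the work surface at z = 0. Lengths are in m, angles in degrees, forces in N, time in s.
With the tool pointing down it reaches from about 0.3 to 0.75 m from the base axis. Payload 8.5 kg.
Tool frame: the origin (TCP) lies midway between the tips of the shut fingers; the grasp point (between the pads) lies 19 mm behind it; z points along the fingers, y is the line along which they close (so a half turn about z gives the same grasp; the last joint's range is limited). The gripper opens to 85 mm and grips with 20 to 120 N. Pads are 22 mm wide; open, the fingers measure 114 mm over their backs; the gripper's body (76 mm by 85 mm) begins 54 mm behind the grasp point. The pads swing forward as they close: fully open they stand 13 mm farther back than shut.
Start: joints at [-78.971, 21.807, 74.336, -0, 83.858, -12.336], TCP at [0.218, -0.505, 0.231] pointing down, gripper open.
Joint ranges: [-178.18, 178.18], [-50.72, 133.34], [12.68, 142.11], [-81.47, 261.47], [9.98, 163.14], [-165.26, 165.26]. Speed limits (degrees/s): [136.94, 136.94, 180, 180, 180, 180].

## Interface

Orientations are given as a 3x3 rotation matrix whose columns are the frame's x, y, z axes.
In Python, from rig import env, viewer, recognise, pinpoint gives the robot as it stands.
- The arm moves only by the tool move_arm, never from a script. Its argument "plan" is text: rows parted by semicolons, each of 7 numbers parted by spaces: the shift along the tool's x, y, z in m, then the turn, a rotation vector about the tool's x, y, z in rad, then the finger opening in m, from 0 to 0.0854. A call has 1 to 12 rows; each row shifts and turns the commanded pose from where the row before left it, along the tool's axes as they then stand; what a row does not reach is not made up. A row lasts 1/8 s, in which the tool goes at most 62.5 mm and 10.7 degrees, less where a joint would pass 70% of its speed; a pose out of reach is approached as far as the arm can. A call is refused whole if a number of a shift passes 0.0625 or a number of a turn 0.188, either way. A call with a gripper value outside its range is refused whole. The fingers move at their own pace and stop on an object; "grip_force" is the grip in N (left out, the last holds). Time passes only in rows, so rows that do not move let the fingers close. It gives the time, the measured TCP pose, the force, the opening and the grip force at its end, in the units of the state.
- env.observe(): the state, without advancing time (a new reading comes with each control period).
- viewer.get_image(name): name is "side" or "top"; returns (picture, depth): 400x640x3 uint8, red, green, blue; 400x640 float32, m along the optical axis (not along the pixel's ray), 0 where there is no reading.
- viewer.calibration(name): a dict with "fx", "fy", "cx", "cy" (pixels), "k1" (the pictures are not rectified: a ray, as slopes to the right and down, at radius r is drawn at 1 + k1 r^2 times it, then the intrinsics apply), "R" (3x3) and "t" (3): a world point X has camera coordinates R X + t. Camera axes: x right, y down, z forward; pixel columns grow to the right and rows downward; lengths in m; the calibration is good to about 2 mm. A picture is of the moment at which its call begins. calibration takes no time and is no camera call.
- env.close_job(): hands the job in; it is judged then, once.
Trained networks look in the newest picture that a camera, given by its name, has taken for a name from the list of things; names that differ only in an ending like _2 or _b are one class to them, and where a whole thing is asked for, a point or a joint stands for the part that bears it (a point fixed in the world has none). Each returns a list of dicts, best first, with "conf" (0 to 1); they miss things now and then, are a little off and sometimes report something else, mostly with a low value. They report only what shows in the picture. A call takes as long as a camera call. They do not tell look-alikes from the thing itself.
- recognise(camera, name): "extent" ([centre column, centre row, width, height] in pixels, round what is visible of it).
- pinpoint(camera, name): "pixel" ([column, row] in pixels: a listed point, or the origin of a listed thing).
The state is a dict: "time_s": time; "q": joint angles; "qvel": joint speeds; "joint_efforts": joint torques, N m; "position": TCP position; "tool_rot": TCP orientation; "ft_force": force on the tool from outside, world axes, zero at the start; "wrist_torque": the same for the moment, N m; "grip_width": finger opening in m; "gripper_force": force on a finger pad.
Only numpy, scipy, OpenCV 4.12 (cv2) and the standard library are available. Lean on these libraries where they do the work, as an engineer would, in place of code of your own. Each camera call takes 0.05 s, during which the arm holds its last target. There are 200 camera calls.

## Task

Get the cold melting furnace ready for its probe: of the three lids on the bench, take the one that fits the furnace's mouth and has a guide hole, and seat it flat in the rebate of the mouth; leave the other two lids and the other things on the bench where they are. Then take the ceramic probe by its head out of its rest and lower it upright through the lid's guide hole without the probe ever touching lid or furnace, until the dark ring round its stem is level with the top of the guide sleeve. Finish while still holding it there, still and centred in the hole, with nothing but the gripper carrying it, so that the clamp can be tightened on it.

Things in the scene. Friction and masses are not known exactly. Their poses are not given: they have to be found in the camera images.
- furnace: Bench melting furnace, grey round housing 150 mm in diameter, fixed; origin at the centre of its underside, z up. A control box 78 mm wide, 70 mm high juts out to 116 mm from the axis on its -x side. Its mouth on top is an off-white ceramic ring, upper face at z = 105 mm (bolt heads 2 mm more). Inside hangs a dark crucible of 68 mm inner diameter, floor at z = 22 mm.
- furnace_seat (a point): Centre of the floor of the round rebate in the furnace's mouth, on the furnace's axis, 99 mm above its origin. The rebate takes the lid: 102 mm in diameter, 6 mm deep, and the crucible opens in its middle.
- guide_lid: The lid that fits, loose, about 0.22 kg: off-white ceramic disc 94 mm in diameter, 10 mm thick, with a steel guide sleeve of 36 mm outer diameter in its middle, whose top is 40 mm above the disc's underside (48 mm wide, 2.6 mm thick flange at its foot). A straight bore of 24 mm runs down through sleeve and disc. Origin at the centre of the underside, z up. Take it by the sleeve from above.
- guide_mouth (a point): Centre of the upper end of the guide lid's bore, 40 mm above the lid's origin, z up along the bore.
- small_lid: A lid of another furnace, loose: same make, disc 68 mm in diameter and 10 mm thick, sleeve 28 mm in outer diameter, 34 mm high over all, bore 18 mm. Too small for the rebate. Origin at the centre of the underside.
- plain_lid: The melting lid, loose: disc 94 mm in diameter and 10 mm thick with a steel knob 28 mm in diameter instead of a sleeve, 39 mm high over all, no hole. Origin at the centre of the underside.
- probe: Probe, loose, about 0.12 kg, upright in its rest: white ceramic stem of 10 mm diameter from the tip (origin, z = 0) to 120 mm, a dark ring (13 mm diameter, 4 mm high) round it 90 mm above the tip; above the stem a round aluminium head 28 mm in diameter from z = 120 to 165 mm with a black socket on top to 170 mm. z points from tip to head.
- probe_tip (a point): The lower end of the probe's stem, on its axis.
- probe_ring (a point): Middle of the dark ring, on the probe's axis, 90 mm above the tip.
- probe_rest: Rest of the probe, fixed: dark round foot 80 mm in diameter, 10 mm high, with an upright aluminium tube of 31 mm outer and 18 mm inner diameter whose top is 136 mm above the bench. The probe's head sits on the tube's top; its stem hangs inside, tip 16 mm above the bench. Origin at the centre of the underside.
- caliper: Bystander: steel vernier caliper lying at the bench's front edge, 170 mm long, 13 mm high.
- scriber: Bystander: thin steel scriber lying on the bench, 123 mm long, 9 mm high.
- oil_jar: Bystander: small jar with a black cap, 41 mm in diameter, 54 mm high; origin at the centre of its underside.
- flat_pliers: Bystander: pliers with blue handles lying towards the back of the bench, 11 mm high.
Mind the look-alikes: they are no part of the job. Leave any orange or purple look-alike of the probe alone.

How it is judged:
By the outcome, as a careful person would: the job done as asked, in the order asked, and still so for the second after the job is handed in, while the arm keeps its last pose, push and grip.
It also fails if it takes over 58 s, if anything falls off the work surface, if the arm or the gripper's body presses on something with over 40 N, if the wrist force passes 120 N, or if a joint passes its speed limit or range.

## Working session

There is one attempt and no reset: what is moved stays moved. The work goes in short steps, Python scripts to look and compute and a tool call to move; the robot and the scene stay as the last step left them, time stands still between calls to the robot, and variables do not carry over. Pictures are saved under pics/ and viewed, at most 10 in all, crops included, and the job is handed in when it is done.

Besides the shell and the picture viewer there is one more tool, called after "Call:" as a command line: name --argument value ..., lists and objects as JSON in quotes. move_arm: Moves the arm, as the interface text tells. Its arguments: {"type":"object","properties":{"plan":{"type":"string"},"grip_force":{"type":"number"}},"required":["plan"]}

```bash
ls; mkdir -p pics
cat > h.py <<'E'
import numpy as np,cv2
from rig import env,viewer,recognise,pinpoint
def ray(cam,px):
    c=viewer.calibration(cam);R=np.array(c['R']);t=np.array(c['t'])
    d=np.array([(px[0]-c['cx'])/c['fx'],(px[1]-c['cy'])/c['fy']]);u=d.copy()
    for _ in range(20):u=d/(1+c['k1']*(u@u))
    return -R.T@t,R.T@np.array([u[0],u[1],1.])
def at_z(cam,px,z):
    o,d=ray(cam,px);return o+d*(z-o[2])/d[2]
def at_depth(cam,px,dep):
    o,d=ray(cam,px);return o+d*dep
def tri(p1,p2):
    o1,d1=ray('side',p1);o2,d2=ray('top',p2)
    A=np.stack([d1,-d2],1);s=np.linalg.lstsq(A,o2-o1,rcond=None)[0]
    a=o1+d1*s[0];b=o2+d2*s[1];return (a+b)/2,np.linalg.norm(a-b)
def proj(cam,X):
    c=viewer.calibration(cam);p=np.array(c['R'])@X+np.array(c['t']);u=p[:2]/p[2];u=u*(1+c['k1']*(u@u))
    return u[0]*c['fx']+c['cx'],u[1]*c['fy']+c['cy']
def cloud(cam,dep):
    c=viewer.calibration(cam);R=np.array(c['R']);t=np.array(c['t'])
    v,u=np.mgrid[:400,:640];K=np.array([[c['fx'],0,c['cx']],[0,c['fy'],c['cy']],[0,0,1]])
    n=cv2.undistortPoints(np.stack([u,v],-1).reshape(-1,1,2).astype(float),K,np.array([c['k1'],0,0,0.])).reshape(400,640,2)
    P=np.dstack([n*dep[...,None],dep]);return (P-t)@R
E
cat > a.py <<'E'
from h import *
np.set_printoptions(precision=4,suppress=True)
for c in('side','top'):
    im,d=viewer.get_image(c);cv2.imwrite(f'pics/{c}0.png',im[...,::-1]);np.save(f'{c}0.npy',d)
    cal=viewer.calibration(c);o,_=ray(c,(320,200));print(c,o,cal['fx'],cal['k1'])
    for n in['furnace','furnace_seat','guide_lid','guide_mouth','small_lid','plain_lid','probe','probe_ring','probe_rest']:
        print(n,[(np.round(r['pixel'],1).tolist(),round(r['conf'],2)) for r in pinpoint(c,n)[:4]])
print(env.observe())
E
python3 a.py
```

```text
pics
side [ 1.0333 -0.5937  0.8879] 378.06926480129954 0.010141262712355102
furnace [([380.4, 170.7], 0.73)]
furnace_seat [([388.2, 154.7], 0.87)]
guide_lid [([305.1, 184.0], 0.67), ([309.3, 196.1], 0.6)]
guide_mouth [([306.8, 187.0], 0.8)]
small_lid [([352.1, 221.4], 0.52)]
plain_lid [([286.4, 236.1], 0.78)]
probe [([263.8, 272.5], 0.77), ([245.1, 291.2], 0.75)]
probe_ring [([215.4, 244.6], 0.77), ([306.5, 183.9], 0.69), ([238.5, 273.2], 0.52), ([258.7, 253.5], 0.52)]
probe_rest [([223.2, 269.0], 0.94)]
top [ 0.442 -0.007  1.204] 473.3709780052051 0.04877448814033064
furnace [([198.0, 194.6], 0.97), ([357.9, 149.8], 0.3)]
furnace_seat [([186.3, 190.3], 0.79), ([289.5, 178.2], 0.73)]
guide_lid [([292.3, 242.9], 0.74)]
guide_mouth [([291.1, 244.5], 0.98)]
small_lid [([289.7, 177.9], 0.96), ([292.0, 240.8], 0.66)]
plain_lid [([360.8, 218.7], 0.63), ([186.6, 189.5], 0.5)]
probe [([437.0, 198.7], 0.77), ([435.2, 234.5], 0.75), ([410.1, 197.6], 0.56)]
probe_ring [([448.0, 191.4], 0.7), ([418.6, 194.4], 0.5), ([288.5, 176.5], 0.44)]
probe_rest [([434.4, 230.7], 0.77), ([434.4, 233.4], 0.22)]
{'time_s': 1.0, 'q': array([-78.9703,  21.8071,  74.3361,  -0.0007,  83.8599, -12.3364]), 'qvel': array([-0.0435, -0.0682, -0.0094,  0.0329,  0.1223,  0.007 ]), 'joint_efforts': array([ -0.001 , -44.8343, -23.1464,  -0.0003,   0.0006,  -0.    ]), 'position': array([ 0.2181, -0.5049,  0.2313]), 'tool_rot': array([[ 0.918 ,  0.3966, -0.    ],
       [ 0.3966, -0.918 ,  0.0001],
       [ 0.    , -0.0001, -1.    ]]), 'ft_force': array([0.0304, 0.3885, 0.2082]), 'wrist_torque': array([0.0437, 0.0222, 0.0119]), 'gripper_force': 0.0, 'grip_width': 0.08533564943330475}
```

View pics/side0.png

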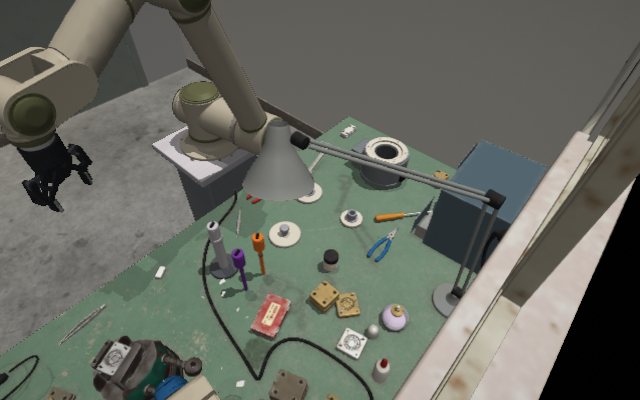

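View pics/top0.png

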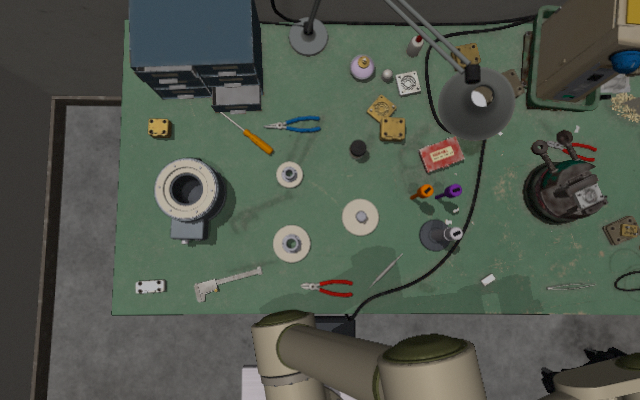

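Top view: the guide lid is at (291,244), the small lid at (289,175), the plain lid at (361,217) and the furnace mouth at (187,190). The probe head is at (452,234), on its rest foot at (436,236). The orange and purple look-alikes are at (425,190) and (452,191). In the side view the lamp shade at (280,165) partly hides the guide lid at (309,190); the probe head is at (213,229).

```bash
cat > b.py <<'E'
from h import *
np.set_printoptions(precision=4,suppress=True)
C={c:cloud(c,np.load(f'{c}0.npy')) for c in('side','top')}
def blob(cam,ctr,r,z0,z1):
    P=C[cam].reshape(-1,3);m=(np.hypot(*(P[:,:2]-ctr).T)<r)&(P[:,2]>z0)&(P[:,2]<z1);Q=P[m]
    if len(Q)<5: return cam,len(Q)
    (x,y),rad=cv2.minEnclosingCircle((Q[:,:2]*1000).astype(np.float32))
    return cam,len(Q),'enc',x,y,rad,'mean',Q.mean(0),'zmed',np.median(Q[:,2]), 'bb',Q[:,:2].min(0),Q[:,:2].max(0)
g=at_z('top',(291,243.5),.04)[:2];f=at_z('top',(187,190),.105)[:2];p=at_z('top',(452,234),.186)[:2];r=at_z('top',(436,236),.01)[:2]
print('guess',g,f,p,r)
for cam in C:
    print('table',np.median(C[cam][250:290,330:380,2]) if cam=='top' else np.median(C[cam][190:210,380:400,2]))
    print('lid top',*blob(cam,g,.03,.03,.05))
    print('lid disc',*blob(cam,g,.06,.005,.018))
    print('furn',*blob(cam,f,.1,.095,.115))
    print('furn floor',*blob(cam,f,.03,-.01,.06))
    print('head',*blob(cam,p,.03,.145,.2)); print('headtop',*blob(cam,p,.03,.178,.2))
    print('tube',*blob(cam,p,.03,.03,.13)); print('foot',*blob(cam,r,.06,.004,.018))
print('ring tri', tri((213,229),(452,234)), tri((388.2,154.7),(187,190)))
P=C['top'].reshape(-1,3);Q=P[(P[:,2]>.2)&(P[:,0]>.2)]
for z in np.arange(.2,1,.1):
    S=Q[(Q[:,2]>z)&(Q[:,2]<=z+.1)]; print('obst',z,len(S),S.min(0) if len(S) else '',S.max(0) if len(S) else '')
for px in[(477,103),(440,60),(400,10),(425,190),(452,191),(200,50)]:print(px,C['top'][px[1],px[0]])
for px in[(280,165),(300,140),(400,172),(493,199),(225,150),(258,240),(238,257),(281,122)]:print('s',px,C['side'][px[1],px[0]])
im=[]
for cam,(u,v,w,h) in {'top':(260,215,60,60),'side':(190,200,80,80)}.items():
    I=cv2.imread(f'pics/{cam}0.png')[v:v+h,u:u+w];im.append(cv2.resize(I,(400,400),interpolation=2))
cv2.imwrite('pics/crop0.png',np.hstack(im))
E
python3 b.py
```

```text
guess [0.4473 0.0387] [0.5706 0.2773] [ 0.4674 -0.3126] [ 0.4666 -0.325 ]
table 0.001609519082885535
lid top side 0
lid disc side 232 enc 453.16107177734375 33.888328552246094 53.94779968261719 mean [0.47   0.0384 0.0115] zmed 0.01179408194884163 bb [ 0.4409 -0.02  ] [0.5021 0.0864]
furn side 753 enc 574.2766723632812 282.6199645996094 75.93085479736328 mean [0.5736 0.2903 0.1035] zmed 0.10419583596566584 bb [0.4997 0.2093] [0.6498 0.3559]
furn floor side 0
head side 193 enc 469.561279296875 -321.5071716308594 14.468310356140137 mean [ 0.4747 -0.3242  0.1714] zmed 0.17471233320830673 bb [ 0.4558 -0.3354] [ 0.484  -0.3079]
headtop side 92 enc 469.0982971191406 -321.498779296875 14.067537307739258 mean [ 0.4711 -0.3224  0.1824] zmed 0.18211383681180043 bb [ 0.4558 -0.335 ] [ 0.4831 -0.3079]
tube side 227 enc 470.80902099609375 -321.9970703125 14.937902450561523 mean [ 0.4774 -0.3256  0.0802] zmed 0.0811906408693771 bb [ 0.4627 -0.336 ] [ 0.4833 -0.308 ]
foot side 502 enc 466.3584899902344 -327.77252197265625 57.5394287109375 mean [ 0.4704 -0.3363  0.011 ] zmed 0.011221308741267082 bb [
[... 1837 characters left out ...]
0.5998]
obst 0.6000000000000001 6067 [ 0.2574 -0.2062  0.6   ] [ 0.3381 -0.0863  0.6878]
obst 0.7000000000000002 0  
obst 0.8000000000000003 0  
obst 0.9000000000000001 0  
(477, 103) [ 0.6647 -0.2685  0.4826]
(440, 60) [ 0.9298 -0.3496 -0.0006]
(400, 10) [ 0.8222 -0.1524  0.4705]
(425, 190) [ 0.5646 -0.2616  0.1671]
(452, 191) [ 0.5628 -0.322   0.1646]
(200, 50) [0.8563 0.227  0.2241]
s (280, 165) [ 0.6954 -0.2908  0.4882]
s (300, 140) [ 0.7065 -0.2555  0.5232]
s (400, 172) [ 0.8371 -0.1578  0.471 ]
s (493, 199) [ 0.9694 -0.0572  0.4224]
s (225, 150) [ 0.0926 -0.0079  0.0146]
s (258, 240) [ 0.5748 -0.2705  0.1661]
s (238, 257) [ 0.5762 -0.3337  0.1649]
s (281, 122) [ 0.6544 -0.2449  0.526 ]
```

View pics/crop0.png

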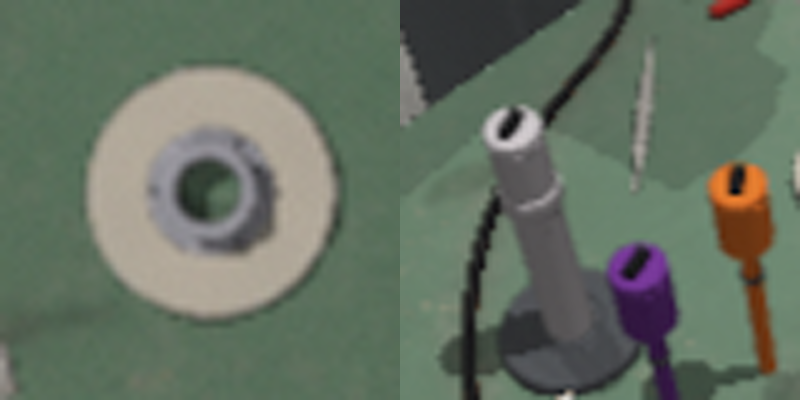

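The crop confirms the sleeved lid with a see-through bore, and that the light-grey probe is the one in the rest. Depth and top/side views agree: lid (0.448, 0.0405) with top at 0.040, furnace axis (0.574, 0.282) with ring at 0.105, probe (0.469, -0.322) with top at about 0.186. Now I move over the lid.

Call:
move_arm --plan "0.02 -0.02 0 0 0 0 0.07;0.0355 -0.034 0 0 0 0 0.07;0.039 -0.037 0 0 0 0 0.07;0.039 -0.037 0 0 0 0 0.07;0.039 -0.037 0 0 0 0 0.07;0.039 -0.037 0 0 0 0 0.07;0.039 -0.037 0 0 0 0 0.07;0.039 -0.037 0 0 0 0 0.07;0.039 -0.037 0 0 0 0 0.07;0.039 -0.037 0 0 0 0 0.07;0.039 -0.037 0 0 0 0 0.07;0.0208 -0.0225 0 0 0 0 0.07" --grip_force 50

```text
time_s: 2.5
position: [0.4485, 0.0427, 0.2314]
tool_rot: [[0.917, 0.398, 0.0], [0.398, -0.917, 0.0], [0.0, 0.0, -1.0]]
ft_force: [0.0, -0.5, -0.6]
grip_width: 0.0704
gripper_force: 0.0
```

Call:
move_arm --plan "-0.001 0.0015 0.03 0 0 0 0.07;0 0 0.05 0 0 0 0.07;0 0 0.05 0 0 0 0.07;0 0 0.025 0 0 0 0.07;0 0 0 0 0 0 0.07;0 0 0 0 0 0 0.07"

```text
time_s: 3.25
position: [0.4483, 0.0386, 0.0774]
tool_rot: [[0.918, 0.397, 0.002], [0.397, -0.918, -0.0], [0.002, 0.001, -1.0]]
ft_force: [-0.3, 0.4, 0.4]
grip_width: 0.0702
gripper_force: 0.0
```

Call:
move_arm --plan "0.0005 -0.0018 0.02 0 0 0 0.07;0 0 0.02 0 0 0 0.07;0 0 0.015 0 0 0 0.07;0 0 0.006 0 0 0 0.07;0 0 0 0 0 0 0.07;0 0 0 0 0 0 0.07"

```text
time_s: 4.0
position: [0.4479, 0.0405, 0.0161]
tool_rot: [[0.918, 0.397, 0.002], [0.397, -0.918, -0.0], [0.001, 0.001, -1.0]]
ft_force: [0.4, 0.0, -0.5]
grip_width: 0.0698
gripper_force: 0.0
```

Run:
```python
from h import *
o=env.observe();print(o['position'],o['ft_force'],o['tool_rot'][:,2])
im,d=viewer.get_image('top');cv2.imwrite('pics/t1.png',cv2.resize(im[200:290,240:340,::-1],(800,600)))
```

```text
[0.44786837 0.04049536 0.01608917] [ 0.36325628  0.04942364 -0.52106574] [ 1.53549183e-03 -2.36795514e-04 -9.99998793e-01]
```

View pics/t1.png

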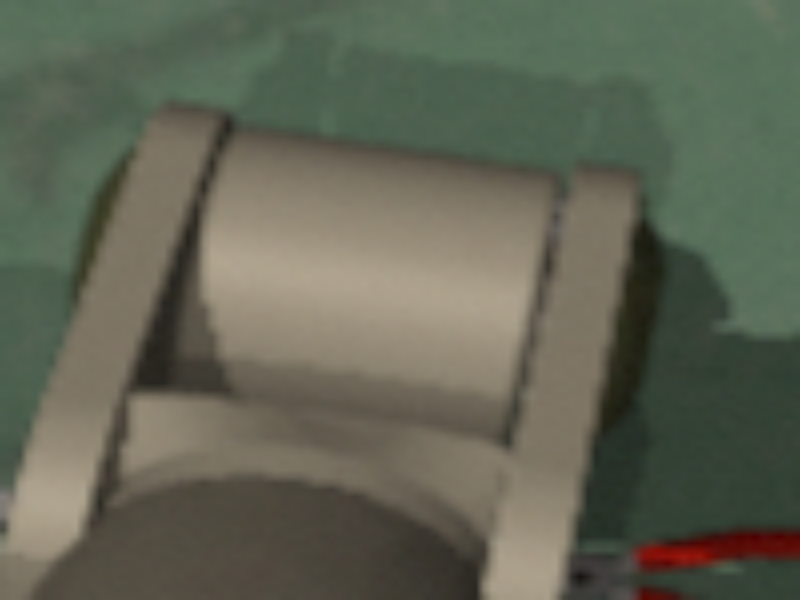

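The wrist hides the lid from above, as expected. The tool is where the measurement put it, with no contact force, so I close.

Call:
move_arm --plan "0 0 0 0 0 0 0.05;0 0 0 0 0 0 0.04;0 0 0 0 0 0 0.03;0 0 0 0 0 0 0.02;0 0 0 0 0 0 0.02;0 0 0 0 0 0 0.02;0 0 0 0 0 0 0.02" --grip_force 50

```text
time_s: 4.92
position: [0.4475, 0.0405, 0.0158]
tool_rot: [[0.918, 0.397, 0.001], [0.397, -0.918, -0.0], [0.0, 0.001, -1.0]]
ft_force: [-2.2, -1.0, 6.1]
grip_width: 0.0342
gripper_force: 49.4
```

Call:
move_arm --plan "0 0 -0.005 0 0 0 0.02;0 0 -0.01 0 0 0 0.02;0 0 -0.03 0 0 0 0.02;0 0 -0.05 0 0 0 0.02;0 0 -0.05 0 0 0 0.02;0 0 -0.02 0 0 0 0.02;0 0 0 0 0 0 0.02;0 0 0 0 0 0 0.02"

```text
time_s: 5.92
position: [0.4467, 0.0407, 0.1794]
tool_rot: [[0.918, 0.397, -0.002], [0.397, -0.918, 0.0], [-0.002, -0.001, -1.0]]
ft_force: [-0.3, -0.5, -2.4]
grip_width: 0.0342
gripper_force: 50.6
```

Run:
```python
from h import *
o=env.observe();print(o['position'],o['ft_force'],o['tool_rot'],o['wrist_torque'])
im,d=viewer.get_image('side');u,v=map(int,proj('side',o['position']));print(u,v)
cv2.imwrite('pics/s2.png',cv2.resize(im[v-60:v+60,u-80:u+80,::-1],(800,600)))
```

```text
[0.44669398 0.04068756 0.1793647 ] [-0.2797732  -0.50750602 -2.44679899] [[ 9.18013406e-01  3.96543902e-01 -2.07867408e-03]
 [ 3.96545475e-01 -9.18014996e-01  3.91485751e-04]
 [-1.75301269e-03 -1.18367797e-03 -9.99997763e-01]] [-0.02891671  0.01475593  0.01267619]
306 150
```

View pics/s2.png

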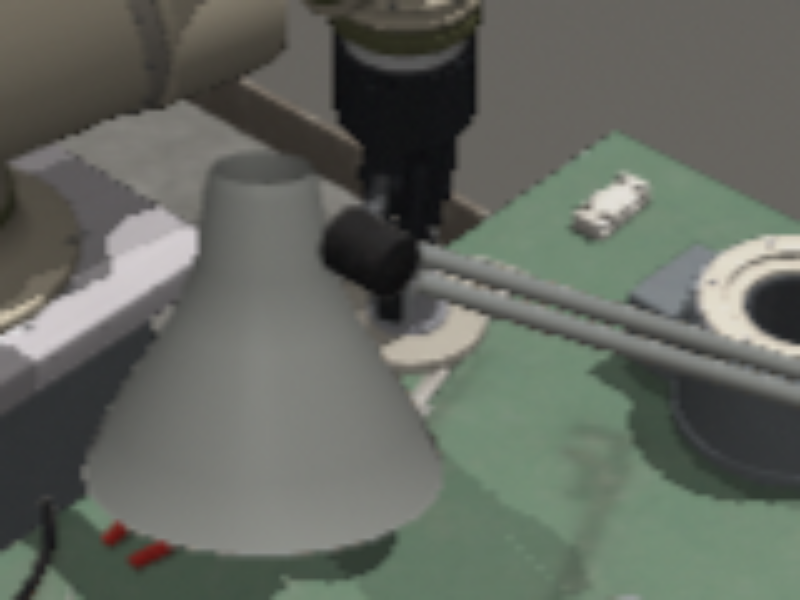

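The lid has come up with the gripper (2.4 N, opening 34 mm), seen at about (430,320) behind the lamp. I carry it over the furnace.

Call:
move_arm --plan "0.012 -0.01 0 0 0 0 0.02;0.025 -0.02 0 0 0 0 0.02;0.032 -0.026 0 0 0 0 0.02;0.032 -0.026 0 0 0 0 0.02;0.032 -0.026 0 0 0 0 0.02;0.032 -0.026 0 0 0 0 0.02;0.025 -0.02 0 0 0 0 0.02;0.0145 -0.011 0 0 0 0 0.02;0.0081 -0.006 0 0 0 0 0.02;0 0 0 0 0 0 0.02;0 0 0 0 0 0 0.02;0 0 0 0 0 0 0.02"

```text
time_s: 7.48
position: [0.5746, 0.2814, 0.1805]
tool_rot: [[0.918, 0.396, 0.0], [0.396, -0.918, -0.0], [-0.0, 0.0, -1.0]]
ft_force: [0.8, -0.4, -1.9]
grip_width: 0.0346
gripper_force: 50.6
```

```bash
cat > m.py <<'E'
from h import *
np.set_printoptions(precision=4,suppress=True)
o=env.observe();p=o['position'];print(p,o['ft_force'],o['tool_rot'][:,2])
ims=[]
for c in('side','top'):
    im,d=viewer.get_image(c);P=cloud(c,d)
    m=(np.hypot(P[...,0]-.574,P[...,1]-.282)<.07)&(P[...,2]>.155)&(P[...,2]<.18)
    Q=P[m];print(c,len(Q))
    if len(Q)>10:
        print(Q.min(0),Q.max(0),np.median(Q[:,2]))
        A=np.c_[Q[:,:2],np.ones(len(Q))];print('plane',np.linalg.lstsq(A,Q[:,2],rcond=None)[0][:2])
        (x,y),r=cv2.minEnclosingCircle((Q[:,:2]*1000).astype(np.float32));print('enc',x,y,r)
    u,v=map(int,proj(c,p));u=min(max(u,80),560)
    print(u,v);v=max(v,75);ims.append(cv2.resize(im[v-75:v+75,u-50:u+50,::-1],(400,600)))
cv2.imwrite('pics/m3.png',np.hstack(ims))
E
python3 m.py
```

```text
[0.5746 0.2814 0.1805] [ 0.7745 -0.4017 -1.9067] [ 0.     -0.0001 -1.    ]
side 377
[0.5296 0.2333 0.1649] [0.6224 0.3284 0.18  ] 0.17600792979662425
plane [-0.0249  0.0326]
enc 575.1889038085938 279.9228820800781 48.733863830566406
389 131
top 321
[0.5344 0.2334 0.1644] [0.6221 0.2783 0.1797] 0.1738164743334911
plane [0.0062 0.0495]
enc 578.2252197265625 267.9621887207031 44.706260681152344
176 184
```

View pics/m3.png

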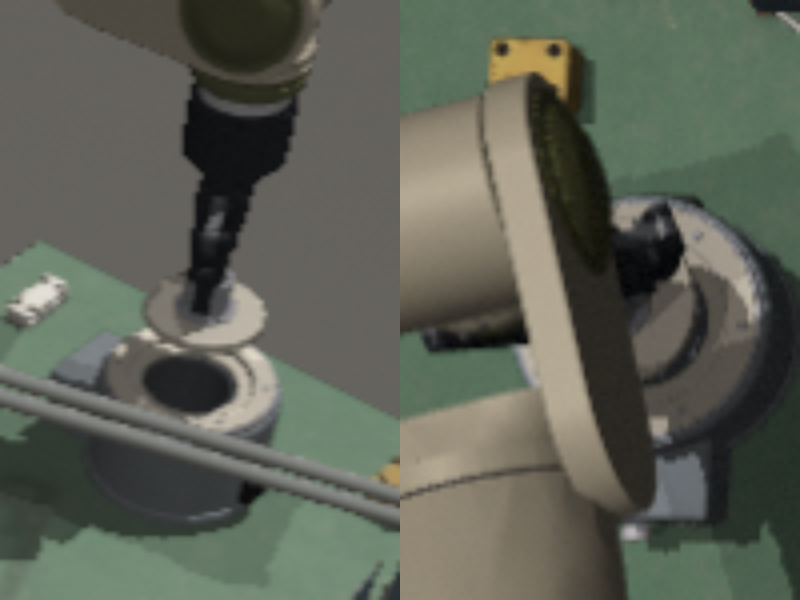

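The side view shows the lid held level over the mouth: disc centre about (0.5755, 0.2805) against the furnace (0.5745, 0.2826). I shift it 2 mm and lower it to just above the ring.

Call:
move_arm --plan "0 -0.002 0.01 0 0 0 0.02;0 0 0.02 0 0 0 0.02;0 0 0.015 0 0 0 0.02;0 0 0.008 0 0 0 0.02;0 0 0 0 0 0 0.02;0 0 0 0 0 0 0.02;0 0 0 0 0 0 0.02"

```text
time_s: 8.45
position: [0.5742, 0.2838, 0.1279]
tool_rot: [[0.918, 0.397, 0.001], [0.397, -0.918, 0.0], [0.001, 0.0, -1.0]]
ft_force: [0.1, 0.3, -2.2]
grip_width: 0.0343
gripper_force: 50.6
```

```bash
cat > n.py <<'E'
from h import *
np.set_printoptions(precision=4,suppress=True)
o=env.observe();p=o['position'];print(p,o['ft_force'])
im,d=viewer.get_image('side');P=cloud('side',d);z=p[2]-.006
near=np.hypot(P[...,0]-.574,P[...,1]-.282)
for lo,hi in((z-.004,z+.004),(.1,.1085)):
    Q=P[(near<.08)&(P[...,2]>lo)&(P[...,2]<hi)]
    (x,y),r=cv2.minEnclosingCircle((Q[:,:2]*1000).astype(np.float32));print(len(Q),'enc',x,y,r,'bb',Q.min(0),Q.max(0))
E
python3 n.py
```

```text
[0.5742 0.2838 0.1279] [ 0.1201  0.3273 -2.1813]
293 enc 573.6184692382812 285.07989501953125 49.24846267700195 bb [0.5272 0.2372 0.118 ] [0.6224 0.3335 0.1259]
324 enc 573.55078125 283.40673828125 74.98086547851562 bb [0.5006 0.2155 0.1   ] [0.6461 0.3549 0.1085]
```

Call:
move_arm --plan "-0.0008 0.0005 0.003 0 0 0 0.02;0 0 0.003 0 0 0 0.02;0 0 0.003 0 0 0 0.02;0 0 0.002 0 0 0 0.02;0 0 0.001 0 0 0 0.02;0 0 0 0 0 0 0.02;0 0 0 0 0 0 0.02"

```text
time_s: 9.38
position: [0.5735, 0.283, 0.1154]
tool_rot: [[0.918, 0.397, 0.0], [0.397, -0.918, 0.0], [0.0, 0.0, -1.0]]
ft_force: [0.2, 1.0, -2.3]
grip_width: 0.0339
gripper_force: 50.6
```

Call:
move_arm --plan "0 0 0.001 0 0 0 0.02;0 0 0 0 0 0 0.02;0 0 0 0 0 0 0.02"

```text
time_s: 9.75
position: [0.5735, 0.283, 0.1148]
tool_rot: [[0.918, 0.397, 0.001], [0.397, -0.918, 0.0], [0.001, 0.0, -1.0]]
ft_force: [-1.1, -0.9, 4.4]
grip_width: 0.0346
gripper_force: 51.1
```

Contact came at seat height (TCP 0.1148, 6.6 N). I release and rise.

Call:
move_arm --plan "0 0 0 0 0 0 0.038;0 0 0 0 0 0 0.045;0 0 0 0 0 0 0.055;0 0 0 0 0 0 0.06;0 0 0 0 0 0 0.06;0 0 -0.01 0 0 0 0.06;0 0 -0.03 0 0 0 0.06;0 0 -0.05 0 0 0 0.06;0 0 -0.04 0 0 0 0.06"

```text
time_s: 10.88
position: [0.5735, 0.283, 0.2472]
tool_rot: [[0.918, 0.397, 0.002], [0.397, -0.918, 0.001], [0.002, 0.0, -1.0]]
ft_force: [0.6, -0.6, -0.7]
grip_width: 0.0602
gripper_force: 0.0
```

Call:
move_arm --plan "-0.013 0.02 -0.005 0 0 0 0.06;-0.026 0.04 0 0 0 0 0.06;-0.0325 0.0497 0 0 0 0 0.06;-0.0325 0.0497 0 0 0 0 0.06;-0.0325 0.0497 0 0 0 0 0.06;-0.0325 0.0497 0 0 0 0 0.06;-0.0325 0.0497 0 0 0 0 0.06;-0.0325 0.0497 0 0 0 0 0.06;-0.0325 0.0497 0 0 0 0 0.06;-0.0325 0.0497 0 0 0 0 0.06;-0.023 0.035 0 0 0 0 0.06;-0.0141 0.0217 0 0 0 0 0.06"

```text
time_s: 12.38
position: [0.4672, -0.3246, 0.2486]
tool_rot: [[0.919, 0.394, -0.001], [0.394, -0.919, 0.001], [-0.001, -0.001, -1.0]]
ft_force: [1.0, -0.2, -0.0]
grip_width: 0.0599
gripper_force: 0.0
```

```bash
cat > l.py <<'E'
from h import *
np.set_printoptions(precision=4,suppress=True)
def med(P,c,r,lo,hi):
    Q=P[(np.hypot(P[...,0]-c[0],P[...,1]-c[1])<r)&(P[...,2]>lo)&(P[...,2]<hi)]
    if len(Q)<8:return len(Q)
    (x,y),R=cv2.minEnclosingCircle((Q[:,:2]*1000).astype(np.float32))
    A=np.c_[Q[:,:2],np.ones(len(Q))]
    return len(Q),'enc',x,y,R,'bb',(Q.min(0)+Q.max(0))[:2]/2,'zmed',np.median(Q[:,2]),'slope',np.linalg.lstsq(A,Q[:,2],rcond=None)[0][:2]
ims=[]
for c in('side','top'):
    im,d=viewer.get_image(c);P=cloud(c,d)
    print(c,'sleeve',med(P,(.574,.283),.03,.132,.146));print('disc',med(P,(.574,.283),.046,.1055,.115));print('ring',med(P,(.574,.283),.08,.098,.108))
    print(pinpoint(c,'guide_mouth')[:2])
    u,v=map(int,proj(c,(.574,.283,.12)));ims.append(cv2.resize(im[v-50:v+50,u-50:u+50,::-1],(400,400),interpolation=2))
cv2.imwrite('pics/lid4.png',np.hstack(ims));print(env.observe()['position'])
E
python3 l.py
```

```text
side sleeve (77, 'enc', 574.0591430664062, 282.7364196777344, 19.185302734375, 'bb', array([0.5734, 0.2825]), 'zmed', np.float64(0.13879460020516468), 'slope', array([-0.0244,  0.0474]))
disc (294, 'enc', 574.12158203125, 283.1832275390625, 45.86491775512695, 'bb', array([0.5743, 0.2822]), 'zmed', np.float64(0.1109310613039339), 'slope', array([-0.0104,  0.0082]))
ring (418, 'enc', 573.8109741210938, 282.8035583496094, 75.4200210571289, 'bb', array([0.575, 0.283]), 'zmed', np.float64(0.10582274626971956), 'slope', array([-0.0096,  0.0136]))
[{'pixel': [387.1, 142.3], 'conf': 0.6}]
top sleeve (126, 'enc', 574.5384521484375, 281.9748229980469, 18.148164749145508, 'bb', array([0.5748, 0.2816]), 'zmed', np.float64(0.13747803479359696), 'slope', array([ 0.0101, -0.0047]))
disc (945, 'enc', 573.996337890625, 282.9345703125, 45.984962463378906, 'bb', array([0.574 , 0.2822]), 'zmed', np.float64(0.1087578617907455), 'slope', array([-0.0028, -0.0037]))
ring (2033, 'enc', 574.54638671875, 281.6177673339844, 74.29267883300781, 'bb', array([0.5742, 0.281 ]), 'zmed', np.float64(0.10435262537258909), 'slope', array([0.0005, 0.0047]))
[{'pixel': [181.3, 186.4], 'conf': 0.77}]
[ 0.4682 -0.3222  0.2488]
```

View pics/lid4.png

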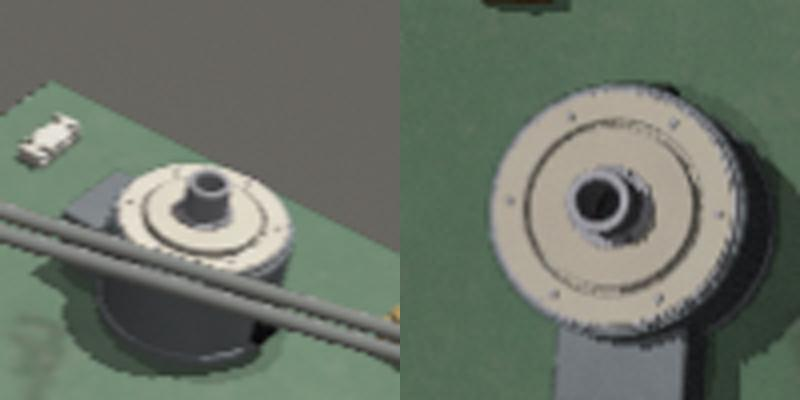

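The lid sits flat in the rebate: ring at 0.1045, disc top at 0.109, even gap all round. The bore centre is about (0.574, 0.2822), top view pixel (183,186). Now I descend on the probe's head.

Call:
move_arm --plan "0.0008 0 0.02 0 0 0 0.06;0 0 0.03 0 0 0 0.06;0 0 0.03 0 0 0 0.06;0 0 0.018 0 0 0 0.06;0 0 0.008 0 0 0 0.06;0 0 0 0 0 0 0.06;0 0 0 0 0 0 0.06;0 0 0 0 0 0 0.06"

```text
time_s: 13.58
position: [0.4698, -0.3223, 0.144]
tool_rot: [[0.918, 0.397, 0.001], [0.397, -0.918, -0.001], [0.0, 0.001, -1.0]]
ft_force: [0.6, 0.6, -0.3]
grip_width: 0.0597
gripper_force: 0.0
```

Call:
move_arm --plan "0 0 0 0 0 0 0.045;0 0 0 0 0 0 0.035;0 0 0 0 0 0 0.03;0 0 0 0 0 0 0.025;0 0 0 0 0 0 0.015;0 0 0 0 0 0 0.015;0 0 0 0 0 0 0.015;0 0 0 0 0 0 0.015" --grip_force 60

```text
time_s: 14.58
position: [0.4697, -0.3223, 0.1435]
tool_rot: [[0.918, 0.397, 0.0], [0.397, -0.918, -0.0], [0.0, 0.0, -1.0]]
ft_force: [-0.4, 0.1, 5.1]
grip_width: 0.0267
gripper_force: 58.9
```

Call:
move_arm --plan "0 0 -0.005 0 0 0 0.015;0 0 -0.015 0 0 0 0.015;0 0 -0.03 0 0 0 0.015;0 0 -0.04 0 0 0 0.015;0 0 -0.04 0 0 0 0.015;0 0 -0.03 0 0 0 0.015;0 0 -0.01 0 0 0 0.015;0 0 0 0 0 0 0.015;0 0 0 0 0 0 0.015;0 0 0 0 0 0 0.015"

```text
time_s: 15.82
position: [0.4694, -0.322, 0.3123]
tool_rot: [[0.918, 0.397, -0.001], [0.397, -0.918, 0.002], [-0.001, -0.002, -1.0]]
ft_force: [-0.1, 0.5, -1.2]
grip_width: 0.0268
gripper_force: 59.1
```

```bash
cat > p.py <<'E'
from h import *
import sys
np.set_printoptions(precision=4,suppress=True)
o=env.observe();p=o['position'];print(p,o['ft_force'],o['tool_rot'][:,2],o['grip_width'],o['gripper_force'])
ims=[]
for c in('side','top'):
    im,d=viewer.get_image(c);P=cloud(c,d);np.save(f'{c}1.npy',d)
    cam=ray(c,(320,200))[0]
    e=p[:2]-cam[:2]; e/=np.linalg.norm(e) # view dir horizontal
    near=np.hypot(P[...,0]-p[0],P[...,1]-p[1])<.03
    for lo in np.arange(-.14,-.01,.01):
        Q=P[near&(P[...,2]>p[2]+lo)&(P[...,2]<p[2]+lo+.01)]
        if len(Q)>3:
            n=np.array([-e[1],e[0]]);s=(Q[:,:2]-p[:2])@n;f=(Q[:,:2]-p[:2])@e
            print(c,round(lo+.005,3),len(Q),'lat mid',(s.min()+s.max())/2,'half',(s.max()-s.min())/2,'near',f.min())
    for n in('probe_tip','probe_ring'):print(n,[(np.round(r['pixel'],1),round(r['conf'],2)) for r in pinpoint(c,n)[:4]])
    print('expect tip',proj(c,p+[0,0,-.126-.002]),'ring',proj(c,p+[0,0,-.038]))
    u,v=map(int,proj(c,p+[0,0,-.05]));u=min(max(u,50),590);v=min(max(v,60),340);ims.append(cv2.resize(im[v-60:v+60,u-40:u+40,::-1],(400,600),interpolation=2))
cv2.imwrite(f'pics/{sys.argv[1]}.png',np.hstack(ims))
E
python3 p.py p5
```

```text
[ 0.4694 -0.322   0.3123] [-0.1497  0.504  -1.2467] [-0.0014  0.0015 -1.    ] 0.026782684449185707 59.11207973957062
side -0.125 5 lat mid -0.0004125098965699235 half 0.004388428706785681 near -0.004347467781428497
side -0.115 11 lat mid -0.00028829807070675836 half 0.0035927343892383605 near -0.00476062370733318
side -0.105 13 lat mid -0.0005227487779578448 half 0.004667833947519093 near -0.006602439647715697
side -0.095 12 lat mid -0.00031005995459876387 half 0.004627711431486988 near -0.0034189414254383946
side -0.085 14 lat mid -0.0007451171499986465 half 0.0045815076542658545 near -0.0044032053328507
side -0.075 14 lat mid -0.0005307648119814846 half 0.004536409199495757 near -0.004710599048762344
side -0.065 13 lat mid -0.00032754020788825465 half 0.004483162653638918 near -0.00445041034961307
side -0.055 15 lat mid -0.0004310674931416636 half 0.004763091187370127 near -0.00445599622564267
side -0.045 13 lat mid -0.000312471667614785 half 0.004006601404156755 near -0.004238909209329156
side -0.035 20 lat mid -0.00044128675206309793 half 0.005697923836469993 near -0.005404755823
[... 858 characters left out ...]
24 half 0.004177262081361372 near -0.004536910483372838
top -0.095 7 lat mid -0.0005398076444362804 half 0.004114325312706685 near -0.004988214126426886
top -0.085 6 lat mid 0.00031684685080409815 half 0.0030522401588797847 near -0.0048792480463409945
top -0.075 5 lat mid 0.0011582311602014725 half 0.002028183331462374 near -0.005368176119989716
probe_tip [(array([440.6, 199.8]), 0.66), (array([411.4, 194.1]), 0.65), (array([459.1, 232.1]), 0.62)]
probe_ring [(array([389.2, 167.2]), 0.62), (array([466.8, 221.9]), 0.55), (array([471.4, 232.6]), 0.52)]
expect tip (np.float64(456.1270278076599), np.float64(233.06542492599417)) ring (np.float64(470.2836007440726), np.float64(231.87101782538355))
```

View pics/p5.png

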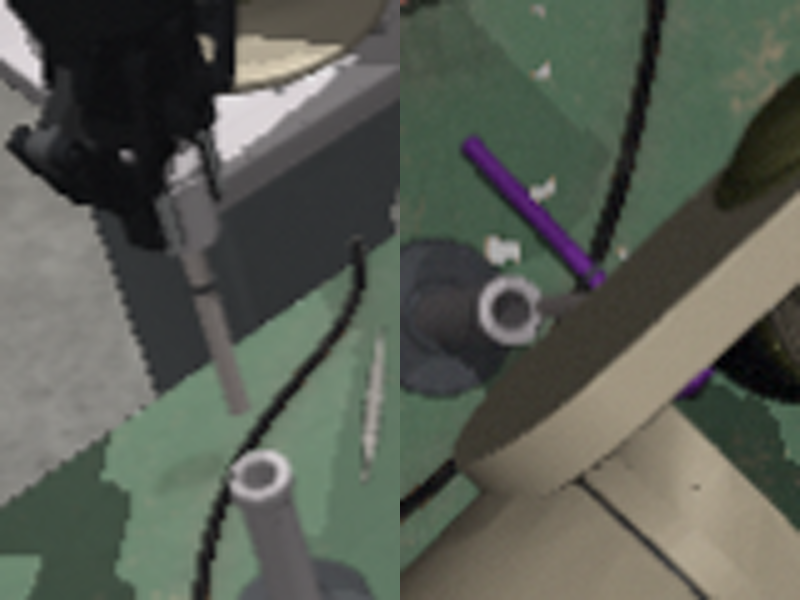

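```bash
cat > q.py <<'E'
from h import *
np.set_printoptions(precision=4,suppress=True)
for c in('side','top'):
    old=cv2.imread(f'pics/{c}0.png');new,d=viewer.get_image(c);new=new[...,::-1].copy();cv2.imwrite(f'pics/{c}_full1.png',new)
    for tag,im,dd in(('old',old,np.load(f'{c}0.npy')),('new',new,d)):
        h=cv2.cvtColor(im,cv2.COLOR_BGR2HSV);P=cloud(c,dd)
        for nm,lo,hi in(('purple',125,160),('orange',5,18)):
            m=(h[...,0]>lo)&(h[...,0]<hi)&(h[...,1]>110)&(h[...,2]>40)&(P[...,0]>.3)&(P[...,0]<.7)&(P[...,1]<-.15)&(P[...,1]>-.5)
            Q=P[m&(dd>0)];
            if len(Q):print(c,tag,nm,len(Q),Q.min(0),Q.max(0),'px',np.argwhere(m).min(0)[::-1],np.argwhere(m).max(0)[::-1])
a=cv2.imread('pics/side_full1.png')[150:350,160:360];b=cv2.imread('pics/top_full1.png')[120:320,380:580]
cv2.imwrite('pics/pur.png',np.hstack([cv2.resize(a,(400,400)),cv2.resize(b,(400,400))]))
E
python3 q.py
```

```text
side old purple 234 [ 0.5537 -0.3422  0.0074] [ 0.5806 -0.316   0.171 ] px [232 249] [246 289]
side old orange 270 [ 0.4564 -0.3486 -0.0014] [ 0.6925 -0.1723  0.1724] px [252 233] [279 321]
side new purple 322 [ 0.4349 -0.4543  0.0008] [ 0.5579 -0.3366  0.0319] px [176 282] [240 291]
side new orange 325 [ 0.5746 -0.3481 -0.0022] [ 0.6998 -0.151   0.0327] px [267 269] [328 321]
top old purple 170 [ 0.5529 -0.3866  0.001 ] [ 0.5787 -0.3155  0.1729] px [435 184] [461 198]
top old orange 237 [ 0.552  -0.3822 -0.0034] [ 0.6909 -0.2531  0.1727] px [410 147] [455 199]
top new purple 146 [ 0.4321 -0.4541 -0.0042] [ 0.5565 -0.2289  0.6015] px [441 200] [490 250]
top new orange 395 [ 0.5742 -0.3742 -0.0061] [ 0.6996 -0.1519  0.0319] px [367 144] [453 194]
```

View pics/pur.png

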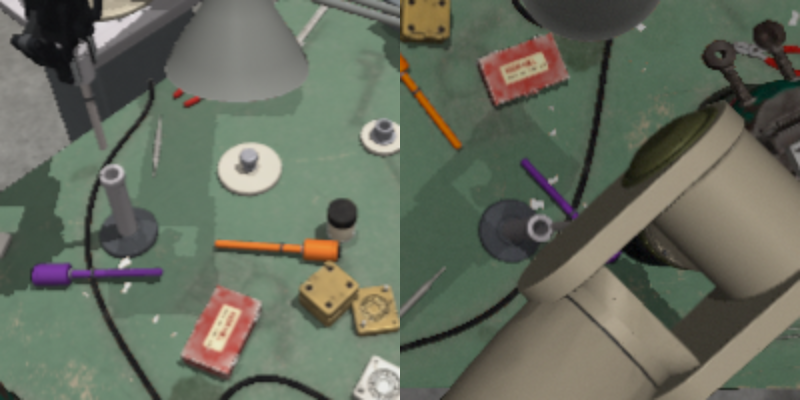

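Both free-standing look-alikes, purple and orange, now lie on the bench, having fallen in opposite directions. The gripper stayed about 10 cm from them with no contact force, so I leave them alone. The probe hangs upright on the tool axis (stem offset under 0.5 mm, tip 128 mm below the TCP). I carry it gently to the furnace.

Call:
move_arm --plan "0.005 -0.0077 0 0 0 0 0.015;0.0118 -0.018 0 0 0 0 0.015;0.0168 -0.0257 0 0 0 0 0.015;0.0168 -0.0257 0 0 0 0 0.015;0.0168 -0.0257 0 0 0 0 0.015;0.0168 -0.0257 0 0 0 0 0.015;0.0168 -0.0257 0 0 0 0 0.015;0.0168 -0.0257 0 0 0 0 0.015;0.0168 -0.0257 0 0 0 0 0.015;0.0168 -0.0257 0 0 0 0 0.015;0.0168 -0.0257 0 0 0 0 0.015;0.0168 -0.0257 0 0 0 0 0.015"

```text
time_s: 17.73
position: [0.5266, 0.013, 0.3136]
tool_rot: [[0.918, 0.397, 0.0], [0.397, -0.918, 0.0], [0.0, 0.0, -1.0]]
ft_force: [-0.4, -0.1, -2.1]
grip_width: 0.0268
gripper_force: 59.1
```

Call:
move_arm --plan "0.0168 -0.0257 0 0 0 0 0.015;0.0168 -0.0257 0 0 0 0 0.015;0.0168 -0.0257 0 0 0 0 0.015;0.0168 -0.0257 0 0 0 0 0.015;0.0168 -0.0257 0 0 0 0 0.015;0.0168 -0.0257 0 0 0 0 0.015;0.0168 -0.0257 0 0 0 0 0.015;0.0134 -0.0206 0 0 0 0 0.015;0.01 -0.0154 0 0 0 0 0.015;0.0067 -0.0103 0 0 0 0 0.015;0.0034 -0.005 0 0 0 0 0.015;0 0 0 0 0 0 0.015"

```text
time_s: 19.23
position: [0.5742, 0.2827, 0.3133]
tool_rot: [[0.918, 0.397, -0.0], [0.397, -0.918, -0.0], [-0.0, 0.0, -1.0]]
ft_force: [-0.0, -0.4, -2.5]
grip_width: 0.0269
gripper_force: 59.1
```

Call:
move_arm --plan "0 0 0 0 0 0 0.015;0 0 0 0 0 0 0.015;0 0 0 0 0 0 0.015;0 0 0 0 0 0 0.015"

```text
time_s: 19.73
position: [0.5741, 0.2827, 0.3134]
tool_rot: [[0.918, 0.396, 0.0], [0.396, -0.918, -0.0], [0.0, 0.0, -1.0]]
ft_force: [-0.8, -1.3, -1.8]
grip_width: 0.0266
gripper_force: 59.1
```

```bash
python3 p.py p6; python3 l.py | grep sleeve
```

```text
[0.5741 0.2827 0.3134] [-0.7549 -1.2624 -1.7678] [ 0.0001 -0.     -1.    ] 0.026621523988542922 59.14164841175079
side -0.125 4 lat mid -0.0017430237660072717 half 0.003268882901863377 near -0.0033317254055177676
side -0.115 10 lat mid -0.0014981076868171438 half 0.0047399506319428 near -0.0035315708676787777
side -0.105 8 lat mid -0.0021055756066005273 half 0.0035224094524380447 near -0.006106287458890835
side -0.095 10 lat mid -0.0009999372419561467 half 0.004684156183146857 near -0.006351096494228871
side -0.085 8 lat mid -0.0018854291217734291 half 0.003197399941811659 near -0.006461954811993263
side -0.075 11 lat mid -0.0010725606113228608 half 0.004614902819282236 near -0.005375409424466385
side -0.065 9 lat mid -0.0016717730861874973 half 0.0034333529581332717 near -0.005208931071062795
side -0.055 11 lat mid -0.001155575147867048 half 0.004563825642437237 near -0.0031415964454938436
side -0.045 7 lat mid -0.001185796414705697 half 0.003385260100110407 near -0.005041795419294638
side -0.035 13 lat mid -0.0009456842869688198 half 0.004768219117682002 near -0.006403889961967673

[... 1579 characters left out ...]
5.2]), 0.83), (array([442.5, 199.5]), 0.77), (array([176.4, 184.3]), 0.46)]
probe_ring [(array([465.2, 224.1]), 0.97), (array([384.9, 165.5]), 0.65), (array([161. , 178.4]), 0.4)]
expect tip (np.float64(174.8080687848209), np.float64(183.96645356274996)) ring (np.float64(161.7131396374716), np.float64(178.00436410088057))
side sleeve (78, 'enc', 573.1502075195312, 284.59698486328125, 20.833045959472656, 'bb', array([0.5733, 0.2834]), 'zmed', np.float64(0.13916457909320357), 'slope', array([0.0015, 0.0298]))
top sleeve (115, 'enc', 574.7647705078125, 282.075439453125, 18.34662437438965, 'bb', array([0.5747, 0.281 ]), 'zmed', np.float64(0.13785274103359693), 'slope', array([-0.0009, -0.0024]))
```

Call:
move_arm --plan "0 0 0.005 0 0 0 0.015;0 0 0.01 0 0 0 0.015;0 0 0.01 0 0 0 0.015;0 0 0.008 0 0 0 0.015;0 0 0.004 0 0 0 0.015;0 0 0 0 0 0 0.015;0 0 0 0 0 0 0.015;0 0 0 0 0 0 0.015"

```text
time_s: 21.22
position: [0.5742, 0.2828, 0.2767]
tool_rot: [[0.918, 0.397, 0.001], [0.397, -0.918, 0.0], [0.001, 0.0, -1.0]]
ft_force: [-0.4, -1.5, -2.1]
grip_width: 0.0266
gripper_force: 59.1
```

```bash
cat > e.py <<'E'
# lateral edge search: max gradient crossing lines at height z, across +-w, at sub-pixel, in each camera
from h import *
np.set_printoptions(precision=2,suppress=True)
p=env.observe()['position'];print(p*1000)
ims=[]
for c in('side','top'):
    S=[viewer.get_image(c)[0].astype(np.float32) for _ in range(4)];im=np.mean(S,0);g=cv2.cvtColor(im.astype(np.uint8),cv2.COLOR_RGB2GRAY).astype(np.float32)
    cam=ray(c,(320,200))[0];e=p[:2]-cam[:2];e/=np.linalg.norm(e);n=np.array([-e[1],e[0]])
    def edges(z,r,f=0):
        s=np.arange(-r-.006,r+.0061,.00025);X=[np.r_[p[:2]+n*t+e*f,z] for t in s]
        uv=np.array([proj(c,x) for x in X],np.float32)
        v=np.stack([cv2.remap(im.astype(np.float32),uv[None,:,0],uv[None,:,1],1)[0][:,k] for k in range(3)],1)
        v=cv2.GaussianBlur(v,(1,9),0,sigmaY=4);gr=np.abs(np.gradient(v,axis=0)).sum(1)
        L=(s<-r+.005);R=(s>r-.005);a=s[L][gr[L].argmax()];b=s[R][gr[R].argmax()]
        return np.array([a,b,(a+b)/2])*1000
    print(c,'n',n,'e',e)
    for z in p[2]-np.array([.06,.07,.08,.09,.1,.11]):print(' stem',z.round(3),edges(z,.005))
    for z in np.arange(.116,.138,.004):print(' sleeve',z.round(3),edges(z,.018))
    up=cv2.resize(im[...,::-1].astype(np.uint8),None,fx=8,fy=8,interpolation=2)
    def poly(P,col):cv2.polylines(up,[np.array([[(a+.5)*8,(b+.5)*8] for a,b in(proj(c,x) for x in P)]).astype(np.int32)],True,col,1)
    th=np.linspace(0,2*np.pi,40)
    for r,z in((.018,.139),(.012,.139),(.047,.109)):poly([np.array([.5743+r*np.cos(t),.2827+r*np.sin(t),z]) for t in th],(0,0,255))
    zz=(p[2]-.06,p[2]-.1275);poly([np.r_[p[:2]+n*k*.005,z] for k,z in((-1,zz[0]),(-1,zz[1]),(1,zz[1]),(1,zz[0]))],(255,0,0))
    u,v=proj(c,np.r_[p[:2],.14]);u,v=int(u*8),int(v*8);ims.append(up[v-300:v+200,u-200:u+200])
cv2.imwrite('pics/e7.png',np.hstack(ims))
E
python3 e.py
```

```text
[574.21 282.83 276.66]
side n [-0.89 -0.46] e [-0.46  0.89]
 stem 0.217 [-7.5   7.25 -0.12]
 stem 0.207 [-0.25  0.   -0.12]
 stem 0.197 [-0.25  7.25  3.5 ]
 stem 0.187 [-7.25  5.75 -0.75]
 stem 0.177 [-0.25  7.25  3.5 ]
 stem 0.167 [-7.25  5.   -1.12]
 sleeve 0.116 [-18.    22.75   2.38]
 sleeve 0.12 [-17.5   20.     1.25]
 sleeve 0.124 [-17.    18.5    0.75]
 sleeve 0.128 [-16.5   18.25   0.88]
 sleeve 0.132 [-16.5   16.25  -0.12]
 sleeve 0.136 [-15.5  16.5   0.5]
top n [-0.91  0.41] e [0.41 0.91]
 stem 0.217 [-3.75  3.5  -0.12]
 stem 0.207 [-5.    4.25 -0.37]
 stem 0.197 [-4.75  3.25 -0.75]
 stem 0.187 [-5.5   3.75 -0.87]
 stem 0.177 [-4.75  4.75  0.  ]
 stem 0.167 [-8.5   8.   -0.25]
 sleeve 0.116 [-19.  13.  -3.]
 sleeve 0.12 [-13.25  13.    -0.12]
 sleeve 0.124 [-13.25  13.    -0.12]
 sleeve 0.128 [-13.25  13.    -0.12]
 sleeve 0.132 [-13.25  13.    -0.12]
 sleeve 0.136 [-13.25  13.    -0.12]
```

View pics/e7.png

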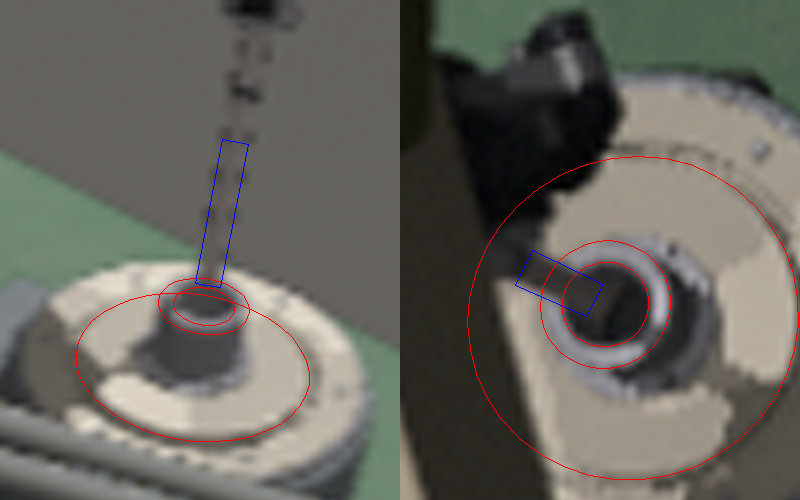

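The overlays for bore and stem (blue and red, at (605,303) and (208,285)) agree with the picture to about 1 mm, so the probe stands over the hole. I lower it.

Call:
move_arm --plan "0 0 0.004 0 0 0 0.015;0 0 0.008 0 0 0 0.015;0 0 0.01 0 0 0 0.015;0 0 0.01 0 0 0 0.015;0 0 0.01 0 0 0 0.015;0 0 0.01 0 0 0 0.015;0 0 0.005 0 0 0 0.015;0 0 0.003 0 0 0 0.015;0 0 0 0 0 0 0.015;0 0 0 0 0 0 0.015;0 0 0 0 0 0 0.015"

```text
time_s: 23.0
position: [0.5742, 0.2828, 0.2166]
tool_rot: [[0.918, 0.397, 0.0], [0.397, -0.918, 0.0], [0.0, 0.0, -1.0]]
ft_force: [1.0, -0.3, -1.6]
grip_width: 0.0267
gripper_force: 59.1
```

Call:
move_arm --plan "0 0 0.005 0 0 0 0.015;0 0 0.01 0 0 0 0.015;0 0 0.01 0 0 0 0.015;0 0 0.008 0 0 0 0.015;0 0 0.004 0 0 0 0.015;0 0 0 0 0 0 0.015;0 0 0 0 0 0 0.015;0 0 0 0 0 0 0.015;0 0 0 0 0 0 0.015"

```text
time_s: 24.12
position: [0.5742, 0.2828, 0.1795]
tool_rot: [[0.918, 0.397, 0.0], [0.397, -0.918, 0.0], [0.0, 0.0, -1.0]]
ft_force: [-1.0, 0.5, -1.0]
grip_width: 0.0267
gripper_force: 59.1
```

```bash
cat > r.py <<'E'
from h import *
np.set_printoptions(precision=4,suppress=True)
o=env.observe();p=o['position'];print(p,o['ft_force'],o['wrist_torque'],o['time_s'])
im=np.mean([viewer.get_image('side')[0].astype(float) for _ in range(6)],0).astype(np.float32).sum(2)/3
_,d=viewer.get_image('side');P=cloud('side',d)
cam=ray('side',(320,200))[0];e=p[:2]-cam[:2];e/=np.linalg.norm(e)
for z in np.arange(.13,.172,.0015):
    u,v=proj('side',np.r_[p[:2]-e*.005,z]);m=cv2.remap(im,np.float32([[u]]),np.float32([[v]]),1)[0,0]
    print(round(z*1000,1),round(float(m)),(round(u,1),round(v,1)))
for n in('probe_ring','guide_mouth'):print(n,[(np.round(r['pixel'],1),round(r['conf'],2)) for r in pinpoint('side',n)[:4]])
print('expected ring',proj('side',p-[0,0,.0375]),'mouth',proj('side',np.array([.5743,.2827,.139])))
E
python3 r.py
```

```text
[0.5742 0.2828 0.1795] [-0.9708  0.4568 -1.0029] [-0.0813  0.0058  0.0092] 24.125
130.0 85 (np.float64(387.2), np.float64(145.1))
131.5 96 (np.float64(387.3), np.float64(144.7))
133.0 109 (np.float64(387.4), np.float64(144.3))
134.5 120 (np.float64(387.5), np.float64(144.0))
136.0 110 (np.float64(387.5), np.float64(143.6))
137.5 97 (np.float64(387.6), np.float64(143.2))
139.0 87 (np.float64(387.7), np.float64(142.8))
140.5 79 (np.float64(387.7), np.float64(142.5))
142.0 71 (np.float64(387.8), np.float64(142.1))
143.5 65 (np.float64(387.9), np.float64(141.7))
145.0 61 (np.float64(388.0), np.float64(141.3))
146.5 60 (np.float64(388.0), np.float64(140.9))
148.0 73 (np.float64(388.1), np.float64(140.6))
149.5 86 (np.float64(388.2), np.float64(140.2))
151.0 92 (np.float64(388.3), np.float64(139.8))
152.5 92 (np.float64(388.3), np.float64(139.4))
154.0 93 (np.float64(388.4), np.float64(139.0))
155.5 92 (np.float64(388.5), np.float64(138.6))
157.0 92 (np.float64(388.6), np.float64(138.3))
158.5 92 (np.float64(388.6), np.float64(137.9))
160.0 93 (np.float64(388.7), np.float64(137.5))
161.5 93 (np.float64(388.8), np.float64(137.1))
163.0 93 (np.float64(388.9), np.float64(136.7))
164.5 93 (np.float64(388.9), np.float64(136.3))
166.0 92 (np.float64(389.0), np.float64(135.9))
167.5 88 (np.float64(389.1), np.float64(135.5))
169.0 84 (np.float64(389.2), np.float64(135.1))
170.5 77 (np.float64(389.2), np.float64(134.8))
probe_ring [(array([384.3, 137.6]), 0.63), (array([205.5, 287.6]), 0.59), (array([300.4, 271.3]), 0.55)]
guide_mouth [(array([390. , 142.3]), 0.59)]
expected ring (np.float64(388.0011553417355), np.float64(141.12005778257873)) mouth (np.float64(387.8683015899358), np.float64(141.9174141628802))
```

```bash
cat > s.py <<'E'
from h import *
p=np.array([.4694,-.322,.3123]);rest=np.array([.469,-.322])
im=cv2.imread('pics/side_full1.png').astype(np.float32)
o=ray('side',(320,200))[0]
def prof(xy,r,zs,off=0):
    e=xy-o[:2];e/=np.linalg.norm(e);n=np.array([-e[1],e[0]]);out=[]
    for z in zs:
        u,v=proj('side',np.r_[xy-e*r+n*off,z]);out.append(cv2.remap(im,np.float32([[u]]),np.float32([[v]]),1)[0,0].mean())
    return np.array(out)
zs=p[2]+np.arange(-.140,.012,.001)
a=np.mean([prof(p[:2],.005,zs,k) for k in(-.001,0,.001)],0)
for i in range(0,len(zs),1):
    d=round((zs[i]-p[2])*1000)
    if d<-118 or -48<d<0:print(d,round(a[i]),end='; ')
print()
zs=np.arange(.11,.165,.001);b=prof(rest,.0155,zs);print([(round(z*1000),round(x)) for z,x in zip(zs,b)])
E
python3 s.py
```

```text
-140 88; -139 97; -138 102; -137 107; -136 111; -135 115; -134 118; -133 121; -132 123; -131 123; -130 123; -129 124; -128 124; -127 123; -126 122; -125 121; -124 120; -123 115; -122 110; -121 105; -120 102; -119 101; -47 99; -46 99; -45 98; -44 97; -43 96; -42 94; -41 92; -40 85; -39 75; -38 64; -37 55; -36 54; -35 53; -34 55; -33 67; -32 80; -31 92; -30 95; -29 96; -28 96; -27 96; -26 96; -25 97; -24 97; -23 97; -22 97; -21 97; -20 97; -19 97; -18 97; -17 96; -16 96; -15 96; -14 96; -13 95; -12 95; -11 94; -10 93; -9 92; -8 90; -7 87; -6 84; -5 83; -4 82; -3 82; -2 79; -1 77; 
[(110, 87), (111, 87), (112, 87), (113, 87), (114, 87), (115, 87), (116, 88), (117, 88), (118, 88), (119, 88), (120, 88), (121, 87), (122, 87), (123, 86), (124, 86), (125, 85), (126, 85), (127, 86), (128, 87), (129, 88), (130, 90), (131, 93), (132, 96), (133, 99), (134, 106), (135, 118), (136, 130), (137, 142), (138, 154), (139, 160), (140, 166), (141, 171), (142, 171), (143, 157), (144, 142), (145, 128), (146, 115), (147, 108), (148, 102), (149, 96), (150, 92), (151, 92), (152, 92), (153, 92), (154, 92), (155, 91), (156, 91), (157, 91), (158, 91), (159, 93), (160, 95), (161, 96), (162, 101), (163, 112), (164, 123), (165, 136)]
```

Robot data puts the ring 37.5 mm below the TCP; the camera says about 35 mm. I take 36.3 mm, so the final TCP height is about 0.1753.

Call:
move_arm --plan "0 0 0.002 0 0 0 0.015;0 0 0.0015 0 0 0 0.015;0 0 0.0007 0 0 0 0.015;0 0 0 0 0 0 0.015;0 0 0 0 0 0 0.015;0 0 0 0 0 0 0.015;0 0 0 0 0 0 0.015;0 0 0 0 0 0 0.015"

```text
time_s: 25.58
position: [0.5741, 0.2828, 0.1751]
tool_rot: [[0.918, 0.397, -0.0], [0.397, -0.918, -0.0], [-0.0, 0.0, -1.0]]
ft_force: [-0.4, 1.1, -0.6]
grip_width: 0.0266
gripper_force: 59.1
```

```bash
python3 r.py | head -14; python3 l.py|grep -A2 -E "side sl|top sl"; python3 -c "
from rig import env
o=env.observe();print(o['position'],o['ft_force'],o['qvel'],o['time_s'])"
```

```text
[0.5741 0.2828 0.1751] [-0.4146  1.068  -0.6421] [-0.0402  0.0079 -0.0087] 25.575
130.0 85 (np.float64(387.2), np.float64(145.1))
131.5 95 (np.float64(387.3), np.float64(144.7))
133.0 107 (np.float64(387.4), np.float64(144.3))
134.5 117 (np.float64(387.4), np.float64(144.0))
136.0 97 (np.float64(387.5), np.float64(143.6))
137.5 76 (np.float64(387.6), np.float64(143.2))
139.0 62 (np.float64(387.7), np.float64(142.8))
140.5 59 (np.float64(387.7), np.float64(142.5))
142.0 58 (np.float64(387.8), np.float64(142.1))
143.5 68 (np.float64(387.9), np.float64(141.7))
145.0 82 (np.float64(387.9), np.float64(141.3))
146.5 93 (np.float64(388.0), np.float64(140.9))
148.0 93 (np.float64(388.1), np.float64(140.6))
side sleeve (82, 'enc', 573.6339111328125, 282.4911193847656, 21.354196548461914, 'bb', array([0.5745, 0.2836]), 'zmed', np.float64(0.13886152466428436), 'slope', array([-0.0161,  0.029 ]))
disc (290, 'enc', 573.8709106445312, 282.5887756347656, 45.661808013916016, 'bb', array([0.5738, 0.2832]), 'zmed', np.float64(0.1109200673804063), 'slope', array([-0.0023,  0.0097]))
ring (432, 'enc', 5
[... 168 characters left out ...]
sleeve (37, 'enc', 571.1868896484375, 270.97418212890625, 12.056535720825195, 'bb', array([0.5713, 0.2707]), 'zmed', np.float64(0.13740802483721987), 'slope', array([0.0441, 0.0175]))
disc (384, 'enc', 570.4785766601562, 265.210205078125, 40.884212493896484, 'bb', array([0.5703, 0.2601]), 'zmed', np.float64(0.10891967787025665), 'slope', array([0.0116, 0.0401]))
ring (984, 'enc', 574.2662353515625, 280.95233154296875, 74.53936004638672, 'bb', array([0.5741, 0.2804]), 'zmed', np.float64(0.10419144586340423), 'slope', array([0.0006, 0.0104]))
[0.57413013 0.28278353 0.17512557] [-0.68582408 -0.24151102 -1.00402534] [ 0.04516767 -0.01961244  0.05505932 -0.00245836  0.11088101 -0.07075581] 26.225
```

```bash
python3 -c "
from rig import env
print(env.close_job())"
```

```text
the job is handed in; nothing more can be done
None
```

I handed the job in: the guide lid is seated flat, and the gripper holds the probe still and centred to about 1 mm, its ring level with the sleeve top to about 1.5 mm (robot and camera heights disagree by 2.5 mm). The orange and purple look-alikes, which stood free on their tips, toppled onto the bench during the run; my planned path kept the gripper about 10 cm from them, but I didn't see them fall.

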